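Shut the test fixture, power it and start the board test

TASK

The board is already lying in the test fixture: push its clear lid all the way down, then press the far half of the black rocker to switch the supply on, then press the green start button fully down and let it go. Keep off the red emergency stop, and do not lift or disturb the board or the reel, pot and bottle beside the fixture. Finish with the hand clear of everything, the lid shut and the rocker on.

Things in the scene. Friction and masses are not known exactly. Their poses are not given: they have to be found in the camera images.
- fixture: grey bench test fixture, 300 x 300 mm, fixed. Origin: centre of its underside, on the bench; z up, x from its control panel (edge near the robot) to its hinge edge, y left. Deck and panel are level, 88 mm up. Panel: aluminium strip x -148 to -64 mm, controls in a row at x = -108: rocker y = +85, start y = 0, stop y = -85. Shut, the lid's top is 132 mm up, its free edge at x = -53
- lid (a joint): opening angle of the lid, rad: 0 = shut (hard stop), starts at 0.6 to 1.0, at most 1.3. Stiff friction hinge, no latch: it stays where it is left; 1 to 6 N on the black bar moves it down. Push on its outer face (upper, turned away from the robot)
- lid_hinge (a point): point on the lid's hinge line, mid width: x = +122, y = 0, z = 116 mm in the fixture frame; fixed. The hinge line runs along the fixture's y; hinge blocks at its ends reach 124 mm up
- lid_bar (a point): middle of the outer face of the black bar on the lid's free edge: push here. Bar 222 mm long (y), 30 mm wide, 16 mm thick; 145 to 175 mm from the hinge line. The clear plate's outer face is 10 mm lower. At lid angle a, in the fixture frame: x = 122 - 160 cos a + 16 sin a, z = 116 + 160 sin a + 16 cos a mm. Its frame turns with the lid: x towards the hinge, z out of the face
- rocker (a joint): angle of the black supply rocker, rad: 0 = off (start), 0.34 = on. Over-centre spring: past 0.17 it snaps over by itself and stays. 3 to 5 N down on the raised far half flips it
- rocker_on (a point): on top of the rocker's far half (fixture +x side, white dash), 14 mm from its pivot: press here, straight down about 5 mm. V-shaped rocker, 44 mm along fixture x, 22 mm wide. Off: near half (white ring) level, far half raised 0.34 rad, its far end 103 mm above the fixture's origin. On: far half level, 96 mm up, 4 mm above its bezel. Frame turns with the rocker
- start (a joint): how far the green start button is pressed, m: 0 = out, 0.006 = fully down. Spring return; about 5 N holds it fully down, then it stops hard
- start_top (a point): centre of the green button's flat top, 29 mm across, 102 mm above the fixture's origin when out; it still stands 3 mm above its steel ring (37 mm across) when fully down. Moves with the button
- stop (a joint): how far the red emergency stop is pressed, m: 0 = out, stays so; do not press it
- stop_top (a point): top of the red mushroom head of the emergency stop, 40 mm across, 119 mm above the fixture's origin, on a yellow disc; keep off
- board: green circuit board 110 x 150 x 2.5 mm with parts up to 10 mm high, lying loose in its nest under the lid. Origin: centre of its underside, 98 mm above the fixture's origin. Leave it there
- solder_reel: blue reel of solder wire standing on end, 54 mm across, 46 mm high, loose beside the fixture; origin at the centre of its underside. Leave it
- parts_pot: clear round pot with a yellow lid, 64 mm across, 48 mm high, loose beside the fixture; origin at the centre of its underside. Leave it
- flux_bottle: small amber bottle with a black cap, 40 mm across, 105 mm high, loose beside the fixture; origin at the centre of its underside. Leave it
Mind the look-alikes: they are no part of the job. Of the things that look like the solder_reel, take the one that is farthest to the robot's left at the start. Of the things that look like the flux_bottle, the larger one is meant.

How it is judged:
By the outcome, as a careful person would: the job done as asked, in the order asked, and still so for the second after the job is handed in, with the robot touching nothing.
It also fails if it takes over 45 s, if anything falls off the work surface, if the arm or the gripper's body presses on something with over 40 N, if the wrist force passes 120 N, or if a joint passes its speed limit or range.

ROBOT

A 6-joint arm with a two-finger parallel gripper is mounted at the origin on the work surface. World frame = base frame: x ahead of the robot, y to its left, z up, the work surface at z = 0. Lengths are in mm, angles in degrees, forces in N, time in s.
With the tool pointing down it reaches from about 350 to 850 mm from the base axis. Payload 8.1 kg.
Tool frame: the origin (TCP) lies midway between the tips of the shut fingers; the grasp point (between the pads) lies 19 mm behind it; z points along the fingers, y is the line along which they close (so a half turn about z gives the same grasp; the last joint's range is limited). The gripper opens to 85 mm and grips with 20 to 120 N. Pads are 22 mm wide; open, the fingers measure 114 mm over their backs; the gripper's body (76 mm by 85 mm) begins 54 mm behind the grasp point. The pads swing forward as they close: fully open they stand 13 mm farther back than shut.
Start: joints at [-78.289, 7.471, 85.268, -0, 87.261, -4.893], TCP at [171.477, -574.979, 231.292] pointing down, gripper open.
Joint ranges: [-169.43, 169.43], [-51.17, 129.36], [1.28, 143.12], [-76.62, 256.62], [0, 156.53], [-152.29, 152.29]. Speed limits (degrees/s): [136.94, 136.94, 159.86, 180, 180, 180].

INTERFACE

Orientations are given as [roll, pitch, yaw] about the fixed x, y, z axes, in that order (R = Rz(yaw) Ry(pitch) Rx(roll)).
In Python, from bench import sensors, optics, r gives the robot as it stands.
- The arm moves only by the tool apply_moves, never from a script. Its argument "targets" is a list of rows, each a list of 7 numbers: the shift along the tool's x, y, z in mm, then the turn, a rotation vector about the tool's x, y, z in rad, then the closure, from 0 (fully open) to 1 (shut). In form: [[x, y, z, wx, wy, wz, claw], ...]. A call has 1 to 20 rows; each row shifts and turns the commanded pose from where the row before left it, along the tool's axes as they then stand; what a row does not reach is not made up. A row lasts 1/8 s, in which the tool goes at most 62.5 mm and 10.7 degrees, less where a joint would pass 70% of its speed; a pose out of reach is approached as far as the arm can. A call is refused whole if a number of a shift passes 62.5 or a number of a turn 0.188, either way. A call with a gripper value outside its range is refused whole. The fingers move at their own pace and stop on an object; "force" is the grip in N (left out, the last holds). Time passes only in rows, so rows that do not move let the fingers close. It gives the time, the measured TCP pose, the force, the opening and the grip force at its end, in the units of the state.
- sensors.sense(): the state, without advancing time (a new reading comes with each control period).
- optics.snapshot(name): name is "side" or "top"; returns the picture (400x640x3 uint8, red, green, blue); there is no depth.
- optics.get_calibration(name): a dict with "camera_matrix" (3x3 intrinsics, pixels), "pose" (4x4, takes a point from camera to world coordinates). Camera axes: x right, y down, z forward; pixel columns grow to the right and rows downward; lengths in mm; the calibration is good to about 2 mm. A picture is of the moment at which its call begins. get_calibration takes no time and is no camera call.
- r.hand_in(): hands the job in; it is judged then, once.
The state is a dict: "time": time; "joint_pos": joint angles; "qd": joint speeds; "joint_efforts": joint torques, N m; "tool_pos": TCP position; "tcp_rot": TCP orientation; "ft_force": force on the tool from outside, world axes, zero at the start; "wrist_torque": the same for the moment, N m; "finger_gap": finger opening in mm; "grip_force": force on a finger pad.
Only numpy, scipy, OpenCV 4.12 (cv2) and the standard library are available. Lean on these libraries where they do the work, as an engineer would, in place of code of your own. Each camera call takes 0.05 s, during which the arm holds its last target. There are 200 camera calls.

## Working session

There is one attempt and no reset: what is moved stays moved. The work goes in short steps, Python scripts to look and compute and a tool call to move; the robot and the scene stay as the last step left them, time stands still between calls to the robot, and variables do not carry over. Pictures are saved under pics/ and viewed, at most 10 in all, crops included, and the job is handed in when it is done.

Besides the shell and the picture viewer there is one more tool, called in YAML: its name, and indented under it one key for each argument. apply_moves: Moves the arm, as the interface text tells. Its arguments: {"type":"object","properties":{"targets":{"type":"array"},"force":{"type":"number"}},"required":["targets"]}

```bash
mkdir -p pics; python3 - <<'E'
from bench import sensors, optics, r
import cv2, numpy as np
for n in("top","side"):
    im=optics.snapshot(n); cv2.imwrite(f"pics/{n}0.png",im[:,:,::-1]); c=optics.get_calibration(n)
    print(n,np.round(c["camera_matrix"],1).tolist(),np.round(c["pose"],3).tolist())
s=sensors.sense();print(s["time"],s["tool_pos"],s["tcp_rot"],s["ft_force"],s["finger_gap"])
E
```

```text
top [[429.6, 0.0, 321.5], [0.0, 429.6, 194.5], [0.0, 0.0, 1.0]] [[-0.0, -0.987, 0.16, 404.969], [-1.0, 0.004, 0.024, 65.3], [-0.024, -0.16, -0.987, 996.657], [0.0, 0.0, 0.0, 1.0]]
side [[458.7, 0.0, 320.5], [0.0, 458.7, 196.7], [0.0, 0.0, 1.0]] [[-0.83, -0.387, 0.403, 154.031], [-0.558, 0.561, -0.612, 721.68], [0.011, -0.732, -0.681, 806.171], [0.0, 0.0, 0.0, 1.0]]
0.1 [ 171.36767451 -574.49632741  230.35706575] [-1.79905755e+02 -7.28047381e-03  1.66039242e+01] [ 0.11241143 -0.26752043 -0.65752256] 85.2020907874043
```

View pics/top0.png

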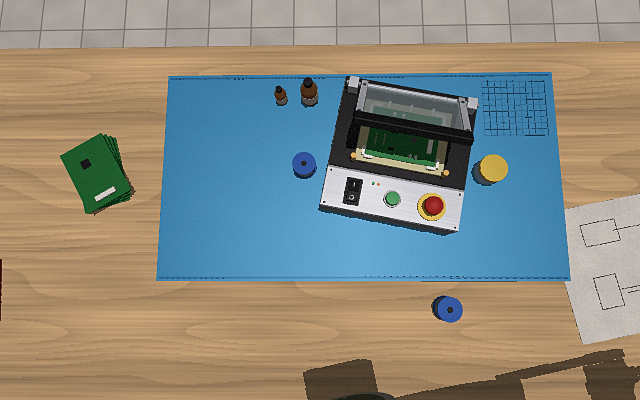

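View pics/side0.png

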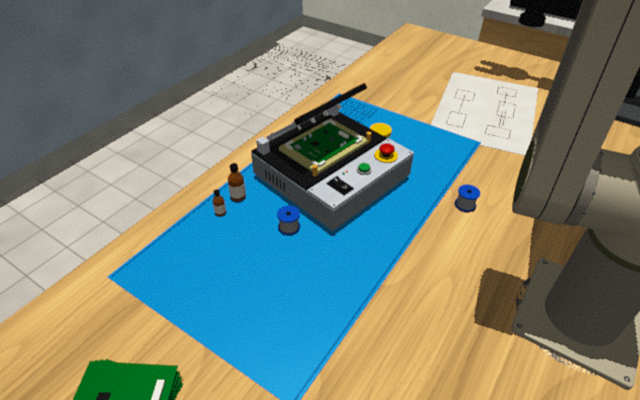

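The top view shows the fixture with its lid open. The rocker is at about (352,191), start at (392,199) and stop at (433,205). The black bar runs from about (356,116) to (472,138).

Look-alikes:
- **Blue reels:** (304,165) and (447,309). The first is farthest left, so it is the one meant.
- **Amber bottles:** (309,93) and (281,96). The first is larger, so it is the one meant.

Both are only to be avoided. Next I'll measure the fixture.

```bash
cat > h.py <<'E'
import cv2, numpy as np
from bench import sensors, optics, r
def ray(n,p):
    c=optics.get_calibration(n);K=np.array(c["camera_matrix"]);T=np.array(c["pose"])
    return T[:3,3],T[:3,:3]@np.linalg.solve(K,[p[0],p[1],1])
def onz(n,p,z):
    o,d=ray(n,p);return (o+d*(z-o[2])/d[2])
def proj(n,P):
    c=optics.get_calibration(n);K=np.array(c["camera_matrix"]);T=np.array(c["pose"])
    q=K@(T[:3,:3].T@(np.array(P)-T[:3,3]));return q[:2]/q[2]
def tri(p,q):
    (a,u),(b,v)=ray("top",p),ray("side",q)
    s=np.linalg.lstsq(np.c_[u,-v],b-a,rcond=None)[0];A=a+u*s[0];B=b+v*s[1]
    return (A+B)/2,np.linalg.norm(A-B)
def blob(im,lo,hi,box):
    h=cv2.cvtColor(im,cv2.COLOR_RGB2HSV);m=cv2.inRange(h,lo,hi)
    x0,y0,x1,y1=box;k=np.zeros_like(m);k[y0:y1,x0:x1]=m[y0:y1,x0:x1]
    n,_,st,c=cv2.connectedComponentsWithStats(k);i=1+st[1:,4].argmax();return c[i],st[i]
E
python3 - <<'E'
from h import *
t=cv2.imread("pics/top0.png")[:,:,::-1].copy();s=cv2.imread("pics/side0.png")[:,:,::-1].copy()
G=((45,60,40),(85,255,255))
gt,a=blob(t,*G,(380,187,405,212));gs,b=blob(s,*G,(352,158,376,178))
R=((0,150,80),(6,255,255))
rt,c=blob(t,*R,(415,185,450,225));rs,d=blob(s,*R,(372,138,402,162))
print(gt,a,gs,b,rt,c,rs,d)
print("green",onz("top",gt,102),onz("side",gs,102),tri(gt,gs))
print("red",onz("top",rt,116),onz("side",rs,116),tri(rt,rs))
# panel
h=cv2.cvtColor(t,cv2.COLOR_RGB2HSV);m=cv2.inRange(h,(0,0,150),(180,60,255));k=np.zeros_like(m);k[160:240,315:472]=m[160:240,315:472]
k=cv2.morphologyEx(k,cv2.MORPH_CLOSE,np.ones((5,5)))
cs,_=cv2.findContours(k,0,2);cc=max(cs,key=cv2.contourArea);box=cv2.boxPoints(cv2.minAreaRect(cc));q=cv2.approxPolyDP(cv2.convexHull(cc),6,True)[:,0]
for p in q: print(p,onz("top",p,88).round(1))
cr=cv2.resize(t[60:250,260:520],None,fx=3,fy=3,interpolation=2);cv2.imwrite("pics/crop_t.png",cr[:,:,::-1])
cr=cv2.resize(s[70:240,230:430],None,fx=3.5,fy=3.5,interpolation=2);cv2.imwrite("pics/crop_s.png",cr[:,:,::-1])
E
```

```text
[392.28873239 197.82394366] [386 192  14  13 142] [363.94318182 166.96590909] [359 163  11   9  88] [433.30731707 205.03414634] [425 197  18  17 205] [386.62162162 148.36936937] [380 144  14  10 111]
green [542.29996234 -62.08938073 102.        ] [542.3556243  -58.30718197 102.        ] (array([543.51939819, -62.30283248,  98.58273502]), np.float64(1.4873618792262036))
red [ 524.81410095 -143.72221676  116.        ] [ 524.67780506 -138.7756891   116.        ] (array([ 526.19612206, -144.44417375,  111.67157589]), np.float64(1.698137303429759))
[328 166] [614.7  72.8  88. ]
[462 190] [ 560.7 -212.5   88. ]
[458 229] [ 477.7 -199.8   88. ]
[320 203] [533.9  90.1  88. ]
```

View pics/crop_t.png

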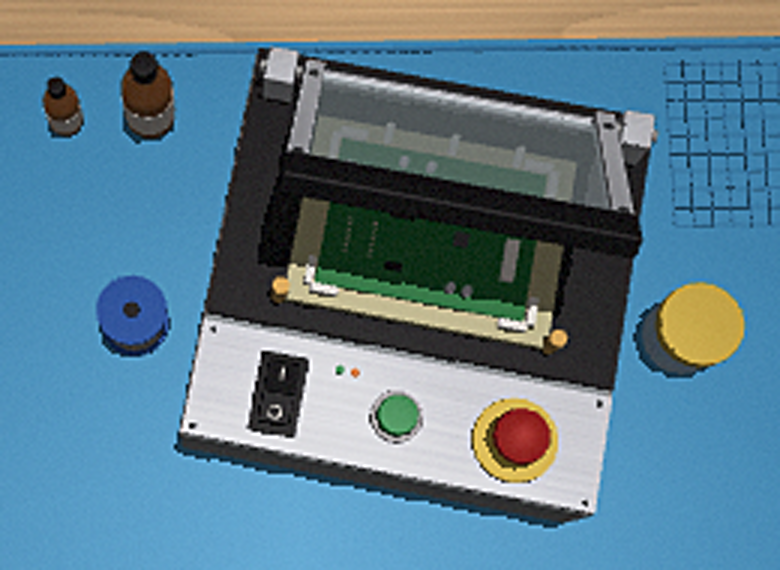

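View pics/crop_s.png

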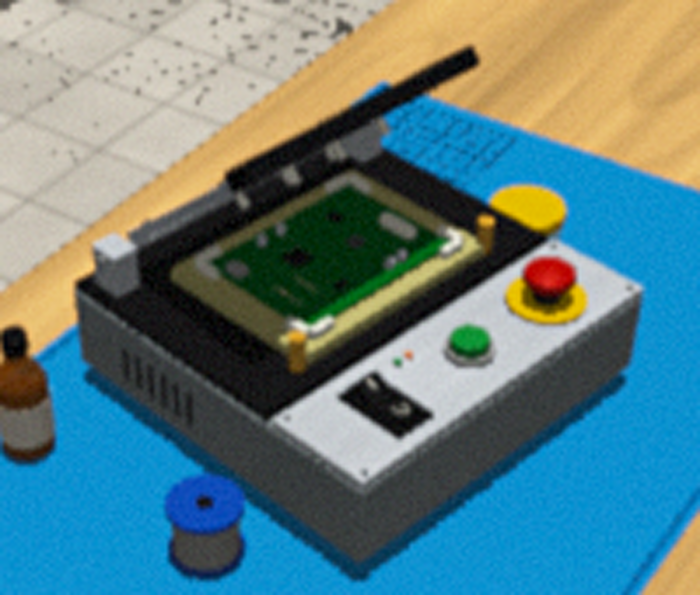

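The crops confirm the layout: rocker far half with its dash at crop (283,372), ring half below it, and the black bar from (288,175) to (640,232). The lid's clear plate is behind the bar. Next I'll fit the fixture pose and lid angle.

```bash
cat >> h.py <<'E'
def F(P,p):
    x,y,ps=p;P=np.atleast_2d(np.array(P,float));c,s=np.cos(ps),np.sin(ps)
    return np.c_[x+c*P[:,0]-s*P[:,1],y+s*P[:,0]+c*P[:,1],P[:,2]]
E
python3 - <<'E'
from h import *
from scipy.optimize import least_squares
c=lambda x,y:(260+x/3,60+y/3); d=lambda x,y:(230+x/3.5,70+y/3.5)
# (view, pixel, fixture point)
ob=[("top",(392.3,197.8),(-108,0,102)),("side",(363.9,167),(-108,0,101)),
("top",(433.3,205),(-108,-85,114)),("side",(386.6,148.4),(-108,-85,112)),
("top",(328,166),(-64,148,88)),("top",(462,190),(-64,-148,88)),("top",(458,229),(-148,-148,88)),("top",(320,203),(-148,148,88)),
("top",c(278,394),(-108,85,94)),("side",d(386,404),(-108,85,94)),
("side",d(270,418),(-64,148,88)),("side",d(362,487),(-148,148,88)),("side",d(640,290),(-148,-148,88)),("side",d(555,240),(-64,-148,88))]
def res(p,vs):
    return np.concatenate([proj(v,F(P,p)[0])-q for v,q,P in ob if v in vs])
for vs in(("top",),("side",),("top","side")):
    o=least_squares(res,[650,-80,-.2],args=(vs,),loss="soft_l1");print(vs,o.x[:2].round(1),np.degrees(o.x[2]).round(2));print(o.fun.reshape(-1,2).round(1).tolist() if len(vs)==2 else "")
p=o.x
def bar(a,y=0,l=160,h=16): return F((122-l*np.cos(a)+h*np.sin(a),y,116+l*np.sin(a)+h*np.cos(a)),p)[0]
for a in np.arange(.6,1.01,.05):
    print(round(a,2),*[proj("top",bar(a,y,l)).round(1) for y in(111,-111) for l in(175,145)],*[proj("side",bar(a,y,l)).round(1) for y in(111,-111) for l in (175,145)])
print("obs top far edge/near edge L", c(288,152),c(284,193),"R",c(640,210),c(638,256),"side L",d(228,180),"R",d(476,55))
for n,P in dict(hinge=(122,0,116),rock_on=(-94,85,100),start=(-108,0,102),stop=(-108,-85,119)).items(): print(n,F(P,p)[0].round(1))
E
```

```text
('top',) [649.6 -82.4] -10.83

('side',) [648.7 -81.3] -11.44

('top', 'side') [649.4 -82.3] -11.13
[[-0.3, -0.5], [0.3, -0.5], [0.3, -0.9], [0.2, -0.3], [-1.2, -0.2], [1.3, 1.2], [-0.4, 1.0], [-0.7, 0.5], [-0.7, -0.9], [-0.2, -0.7], [0.6, 0.8], [0.3, -0.9], [0.5, -0.8], [-0.7, -0.3]]
0.6 [350.7 126.3] [352.7 116.8] [470.2 147.9] [469.2 137.7] [303.5 124.8] [296.1 126.6] [368.7  89.5] [360.7  91.9]
0.65 [351.4 122.2] [353.3 113.4] [471.8 143.9] [470.4 134.4] [301.7 121.2] [294.6 123.7] [367.1  86.2] [359.4  89.2]
0.7 [352.2 118. ] [353.9 109.9] [473.4 139.7] [471.7 130.9] [299.8 117.7] [293.  120.9] [365.5  83. ] [358.   86.7]
0.75 [353.  113.5] [354.6 106.3] [475.  135.4] [473.  127.4] [297.7 114.3] [291.4 118.1] [363.7  79.9] [356.5  84.2]
0.8 [353.8 109. ] [355.3 102.6] [476.5 130.9] [474.2 123.7] [295.6 110.9] [289.6 115.4] [361.8  76.9] [355.   81.7]
0.85 [354.7 104.3] [356.   98.7] [478.1 126.2] [475.4 119.9] [293.4 107.6] [287.8 112.8] [359.8  73.9] [353.3  79.3]
0.9 [355.5  99.5] [356.7  94.8] [479.6 121.4] [476.6 116. ] [291.1 104.3] [285.9 110.2] [357.8  71. ] [351.6  77. ]
0.95 [356.4  94.6] [357.4  90.9] [481.1 116.6] [477.8 112.1] [288.8 101.2] [284.  107.7] [355.6  68.2] [349.9  74.8]
1.0 [357.4  89.6] [358.1  86.9] [482.5 111.6] [478.9 108.1] [286.4  98.2] [282.1 105.3] [353.4  65.6] [348.1  72.7]
obs top far edge/near edge L (356.0, 110.66666666666666) (354.6666666666667, 124.33333333333333) R (473.33333333333337, 130.0) (472.66666666666663, 145.33333333333331) side L (295.1428571428571, 121.42857142857143) R (366.0, 85.71428571428571)
hinge [ 769.1 -105.8  116. ]
rock_on [573.6  19.3 100. ]
start [543.4 -61.4 102. ]
stop [ 527.  -144.8  119. ]
```

Fit: fixture at (649.4, -82.3), yaw about -11.1°, lid about 0.70 rad. I'll lift, shut the fingers and turn to the fixture's yaw, then travel to above the bar.

apply_moves:
  targets:
    - [0,0,-28,0,0,0.121,1]
    - [0,0,-28,0,0,0.121,1]
    - [0,0,-28,0,0,0.121,1]
    - [0,0,-28,0,0,0.121,1]
    - [20,-30,0,0,0,0,1]
    - [25,-36,0,0,0,0,1]
    - [25,-36,0,0,0,0,1]
    - [25,-36,0,0,0,0,1]
    - [25,-37,0,0,0,0,1]
    - [25,-37,0,0,0,0,1]
    - [25,-37,0,0,0,0,1]
    - [25,-37,0,0,0,0,1]
    - [25,-37,0,0,0,0,1]
    - [25,-37,0,0,0,0,1]
    - [25,-37,0,0,0,0,1]
    - [25,-37,0,0,0,0,1]
    - [25,-36,0,0,0,0,1]
    - [25,-36,0,0,0,0,1]
    - [25,-36,0,0,0,0,1]
    - [25,-34,0,0,0,0,1]

```text
time: 2.6
tool_pos: [671.0, -84.8, 342.6]
tcp_rot: [180.0, 0.1, -11.1]
ft_force: [0.1, 0.1, 0.2]
finger_gap: 0.0
grip_force: 0.0
```

```bash
cat >> h.py <<'E'
FX=(649.4,-82.3,np.radians(-11.13))
def st():
    s=sensors.sense();x,y,ps=FX;q=s["tool_pos"];c,n=np.cos(ps),np.sin(ps);dx,dy=q[0]-x,q[1]-y
    print("t",round(s["time"],2),"fix",np.round([c*dx+n*dy,-n*dx+c*dy,q[2]],1),"rot",np.round(s["tcp_rot"],1),"F",np.round(s["ft_force"],1),"gap",round(s["finger_gap"],1))
E
python3 -c "
from h import *
st();im=optics.snapshot('top');im2=optics.snapshot('side')
cv2.imwrite('pics/m1.png',np.hstack([cv2.resize(im[60:250,290:500],None,fx=1.9,fy=1.9),cv2.resize(im2[0:190,220:430],None,fx=1.9,fy=1.9)])[:,:,::-1])"
```

```text
t 2.6 fix [ 21.6   1.7 342.6] rot [ 1.80e+02  1.00e-01 -1.11e+01] F [0.1 0.1 0.2] gap 0.0
```

View pics/m1.png

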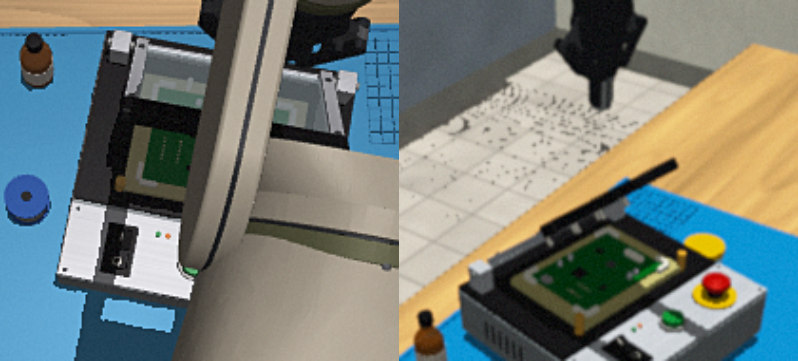

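The hand is above the bar with the fingers shut and nothing is disturbed. Now I'll lower to near contact.

apply_moves:
  targets:
    - [0,1,23,0,0,0,1]
    - [0,1,25,0,0,0,1]
    - [0,0,24,0,0,0,1]
    - [0,0,18,0,0,0,1]
    - [0,0,10,0,0,0,1]
    - [-1,0,6,0,0,0,1]
    - [-3,0,5,0,0,0,1]
    - [-4,0,5,0,0,0,1]

```text
time: 3.7
tool_pos: [662.3, -86.5, 228.3]
tcp_rot: [180.0, -0.1, -11.1]
ft_force: [-0.6, -0.8, 1.9]
finger_gap: -0.3
grip_force: 0.8
```

```bash
python3 -c "
from h import *
st()"
```

```text
t 3.7 fix [ 13.5  -1.7 228.3] rot [ 1.80e+02 -1.00e-01 -1.11e+01] F [-0.6 -0.8  1.9] gap -0.3
```

apply_moves:
  targets:
    - [-4,0,7,0,0,0,1]
    - [-4,0,7,0,0,0,1]
    - [-4.5,0,6.5,0,0,0,1]
    - [-4.5,0,6.5,0,0,0,1]
    - [-4,0,7,0,0,0,1]
    - [-4,0,7,0,0,0,1]
    - [-3,0,7.5,0,0,0,1]
    - [-3,0,7.5,0,0,0,1]

```text
time: 4.7
tool_pos: [631.2, -80.4, 170.7]
tcp_rot: [-180.0, 0.0, -11.1]
ft_force: [-0.2, 0.9, 1.3]
finger_gap: 0.5
grip_force: 0.5
```

```bash
python3 -c "
from h import *
st()"
```

```text
t 4.7 fix [-18.2  -1.6 170.7] rot [-180.     0.   -11.1] F [-0.2  0.9  1.3] gap 0.5
```

apply_moves:
  targets:
    - [-2.5,0,7.5,0,0,0,1]
    - [-2.5,0,7.5,0,0,0,1]
    - [-2,0,7,0,0,0,1]
    - [-2,0,7,0,0,0,1]
    - [-1,0,3,0,0,0,1]
    - [-1,0,3,0,0,0,1]
    - [0,0,2,0,0,0,1]

```text
time: 5.58
tool_pos: [620.7, -78.3, 134.2]
tcp_rot: [180.0, 0.0, -11.1]
ft_force: [-0.9, -0.3, 0.8]
finger_gap: -0.1
grip_force: 0.4
```

```bash
python3 -c "
from h import *
st()"
```

```text
t 5.58 fix [-29.   -1.7 134.2] rot [180.    0.  -11.1] F [-0.9 -0.3  0.8] gap -0.1
```

apply_moves:
  targets:
    - [0,0,1,0,0,0,1]
    - [0,0,1,0,0,0,1]
    - [0,0,1,0,0,0,1]
    - [0,0,0,0,0,0,1]

```text
time: 6.08
tool_pos: [620.8, -78.4, 132.1]
tcp_rot: [180.0, -0.0, -11.1]
ft_force: [-3.2, 0.5, 5.4]
finger_gap: 0.1
grip_force: 2.7
```

apply_moves:
  targets:
    - [0,0,1,0,0,0,1]
    - [0,0,0.5,0,0,0,1]
    - [0,0,0,0,0,0,1]

```text
time: 6.45
tool_pos: [620.8, -78.4, 132.0]
tcp_rot: [180.0, -0.0, -11.1]
ft_force: [-8.5, 1.6, 15.4]
finger_gap: -0.1
grip_force: 7.2
```

Lid is at its hard stop: 15 N with z holding at 132. Now up and over to the rocker.

apply_moves:
  targets:
    - [0,0,-12,0,0,0,1]
    - [0,0,-25,0,0,0,1]
    - [-15,-20,-10,0,0,0,1]
    - [-17,-22,0,0,0,0,1]
    - [-17,-22,0,0,0,0,1]
    - [-15,-22,0,0,0,0,1]
    - [0,0,20,0,0,0,1]
    - [0,0,20,0,0,0,1]
    - [0,0,15,0,0,0,1]
    - [0,0,8,0,0,0,1]
    - [0,0,0,0,0,0,1]

```text
time: 7.82
tool_pos: [574.1, 18.0, 112.7]
tcp_rot: [180.0, 0.1, -11.2]
ft_force: [0.5, 0.2, 0.6]
finger_gap: 0.2
grip_force: 0.0
```

```bash
python3 -c "
from h import *
st();im=optics.snapshot('top');im2=optics.snapshot('side')
cv2.imwrite('pics/m2.png',np.hstack([cv2.resize(im[60:250,290:500],None,fx=1.9,fy=1.9),cv2.resize(im2[90:235,250:410],None,fx=2.49,fy=2.49)[:361]])[:,:,::-1])"
```

```text
t 7.83 fix [-93.3  83.9 112.7] rot [ 1.80e+02  1.00e-01 -1.12e+01] F [0.5 0.2 0.6] gap 0.2
```

View pics/m2.png

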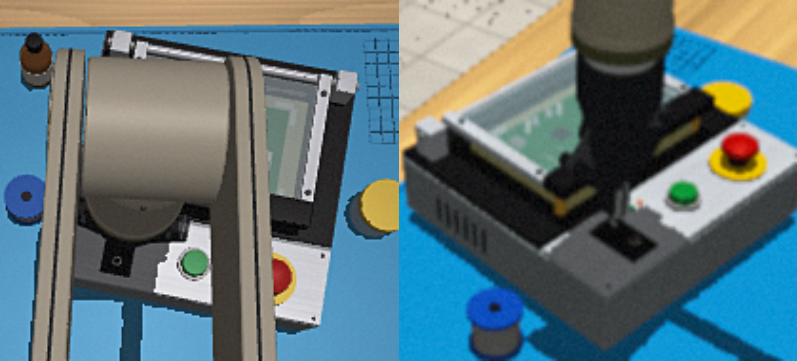

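The lid lies flat and the tip hangs above the rocker's far half, side crop at about (622,225) with the ring half showing nearer. Pressing.

apply_moves:
  targets:
    - [0,0,6,0,0,0,1]
    - [0,0,2,0,0,0,1]
    - [0,0,2,0,0,0,1]
    - [0,0,2,0,0,0,1]
    - [0,0,2,0,0,0,1]
    - [0,0,1,0,0,0,1]
    - [0,0,0,0,0,0,1]

```text
time: 8.8
tool_pos: [574.1, 18.4, 98.3]
tcp_rot: [180.0, 0.1, -11.1]
ft_force: [-0.5, 0.1, 0.2]
finger_gap: -0.5
grip_force: 0.0
```

apply_moves:
  targets:
    - [0,0,1,0,0,0,1]
    - [0,0,1,0,0,0,1]
    - [0,0,1,0,0,0,1]
    - [0,0,0,0,0,0,1]

```text
time: 9.3
tool_pos: [574.6, 18.4, 96.0]
tcp_rot: [180.0, -0.0, -11.1]
ft_force: [-2.8, -0.2, 1.8]
finger_gap: -0.1
grip_force: 1.4
```

apply_moves:
  targets:
    - [0,0,0.5,0,0,0,1]
    - [0,0,0,0,0,0,1]
    - [0,0,-10,0,0,0,1]
    - [0,0,-20,0,0,0,1]
    - [0,0,-10,0,0,0,1]
    - [-3,16,0,0,0,0,1]
    - [-4,22,0,0,0,0,1]
    - [-4,22,0,0,0,0,1]
    - [-4,18,0,0,0,0,1]
    - [0,6,8,0,0,0,1]
    - [0,0,12,0,0,0,1]
    - [0,0,0,0,0,0,1]

```text
time: 10.8
tool_pos: [542.5, -60.4, 113.2]
tcp_rot: [-180.0, 0.2, -11.1]
ft_force: [-0.3, 0.5, -0.3]
finger_gap: 0.1
grip_force: 0.0
```

```bash
python3 -c "
from h import *
st();im=optics.snapshot('top');im2=optics.snapshot('side')
cv2.imwrite('pics/m3.png',np.hstack([cv2.resize(im[60:250,290:500],None,fx=1.9,fy=1.9),cv2.resize(im2[120:225,295:411],None,fx=3.44,fy=3.44)[:361]])[:,:,::-1])"
```

```text
t 10.8 fix [-109.1    0.8  113.2] rot [-180.     0.2  -11.1] F [-0.3  0.5 -0.3] gap 0.1
```

View pics/m3.png

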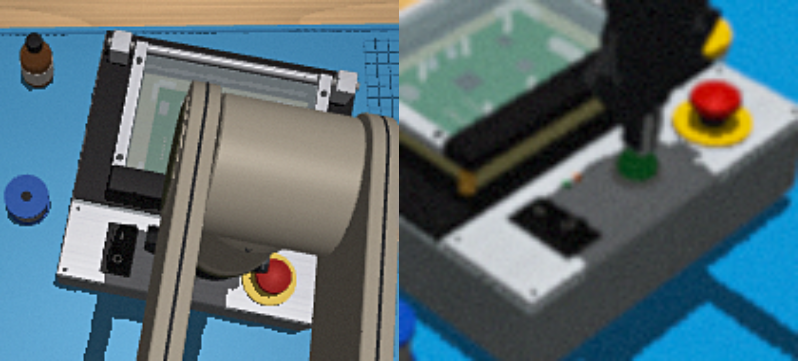

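The hand is over the green button (side crop about (637,160)) and the lid lies flat. The rocker's far half has dropped: contact was at 96 mm, its height when on. Pressing start.

apply_moves:
  targets:
    - [1,1,7,0,0,0,1]
    - [0,0,3,0,0,0,1]
    - [0,0,2,0,0,0,1]
    - [0,0,2,0,0,0,1]
    - [0,0,2,0,0,0,1]
    - [0,0,1,0,0,0,1]
    - [0,0,1,0,0,0,1]
    - [0,0,0,0,0,0,1]

```text
time: 11.9
tool_pos: [544.5, -62.3, 97.4]
tcp_rot: [-180.0, -0.0, -11.1]
ft_force: [-2.6, 1.3, 3.5]
finger_gap: -0.0
grip_force: 2.0
```

apply_moves:
  targets:
    - [0,0,1,0,0,0,1]
    - [0,0,1,0,0,0,1]
    - [0,0,1,0,0,0,1]
    - [0,0,0,0,0,0,1]

```text
time: 12.4
tool_pos: [544.6, -62.3, 95.8]
tcp_rot: [180.0, -0.0, -11.1]
ft_force: [-9.6, 1.7, 16.9]
finger_gap: 0.2
grip_force: 8.4
```

Fully down: 17 N with z stopped at 95.8. Releasing and retreating upward.

apply_moves:
  targets:
    - [0,0,-6,0,0,0,1]
    - [0,0,-15,0,0,0,1]
    - [0,0,-30,0,0,0,1]
    - [0,0,-40,0,0,0,1]
    - [0,0,-40,0,0,0,1]
    - [0,0,-30,0,0,0,1]
    - [-15,30,0,0,0,0,1]
    - [-15,40,0,0,0,0,1]
    - [-15,40,0,0,0,0,1]
    - [-15,40,0,0,0,0,1]
    - [-15,40,0,0,0,0,1]
    - [-15,40,0,0,0,0,1]
    - [-15,40,0,0,0,0,1]
    - [0,30,0,0,0,0,1]
    - [0,0,0,0,0,0,1]

```text
time: 14.28
tool_pos: [382.7, -338.2, 255.6]
tcp_rot: [180.0, -0.0, -11.3]
ft_force: [0.8, 0.3, 0.1]
finger_gap: -0.1
grip_force: 0.0
```

```bash
python3 -c "
from h import *
st();im=optics.snapshot('top');im2=optics.snapshot('side');b=cv2.imread('pics/side0.png')[:,:,::-1]
C=lambda i:cv2.resize(i[120:225,295:411],None,fx=3.44,fy=3.44)
cv2.imwrite('pics/m4.png',np.hstack([cv2.resize(im[60:250,290:500],None,fx=1.9,fy=1.9)[:361],C(im2)])[:,:,::-1])"
```

```text
t 14.28 fix [-212.3 -302.5  255.6] rot [180.   -0.  -11.3] F [0.8 0.3 0.1] gap -0.1
```

View pics/m4.png

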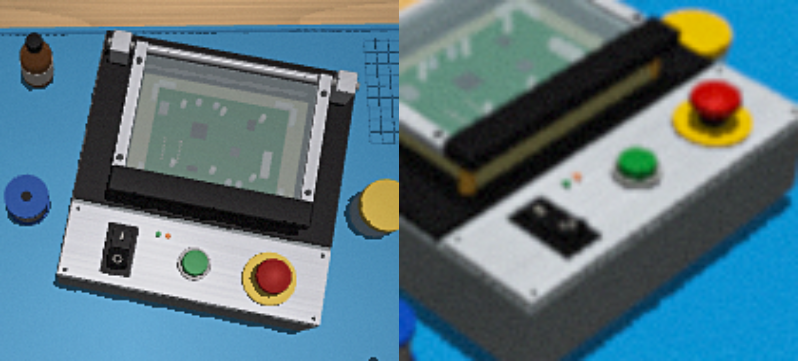

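Lid is shut, the rocker's ring half is now raised (on), the green button is out, stop is untouched and the neighbours haven't moved. Handing in.

```bash
python3 -c "
from bench import r
print(r.hand_in())"
```

```text
the job is handed in; nothing more can be done
None
```

I shut the lid to its hard stop, switched the rocker on, pressed the start button fully and let it go, and handed the job in at about 14 s with the hand clear; the judged result was not returned.

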